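Shut and lock the access cover of a bench control box

ROBOT

A 7-joint arm with a two-finger parallel gripper is mounted at the origin on the work surface. World frame = base frame: x ahead of the robot, y to its left, z up, the work surface at z = 0. Lengths are in m, angles in rad, forces in N, time in s.
With the tool pointing down it reaches from about 0.35 to 0.775 m from the base axis. Payload 3.1 kg.
Tool frame: the origin (TCP) lies between the finger pads; the fingertips stand arm.tcp_to_tips ahead of it and the grasp point (between the pads) lies 11 mm behind it (arm.tcp_to_tips is the distance from the TCP to the fingertips, in m); z points along the fingers, y is the direction in which the jaws open and shut (so a half turn about z gives the same grasp; the last joint's range is limited). The gripper opens to 85 mm and grips with 20 to 120 N. Pads are 22 mm wide; open, the fingers measure 114 mm over their backs; the gripper's body (76 mm by 85 mm) begins 54 mm behind the grasp point. The pads swing forward as they close: fully open they stand 13 mm farther back than shut.
Start: joints at [-1.213, 0.311, 0.014, 1.512, -0.004, 1.319, -0.027], TCP at [0.214, 0.507, 0.239] pointing down, gripper open.
Joint ranges: [-2.7, 2.7], [-0.3, 1.91], [-1.27, 1.3], [0.12, 2.57], [-1.44, 4.58], [0.2, 2.03], [-3.05, 3.05]. Speed limits (rad/s): [2.79, 2.79, 3.14, 3.14, 3.14, 3.14, 3.14].

INTERFACE

Orientations are given as a unit quaternion [x, y, z, w].
In Python, from workcell import arm gives the robot as it stands.
- The arm moves only by the tool servo_tool, never from a script. Its argument "rows" is a list of rows, each a list of 3 entries, a list of its own where there are three numbers: the shift along the tool's x, y, z in units of 25 mm (1.0 is 25 mm), then the turn, a rotation vector about the tool's x, y, z in units of 8 degrees (1.0 is 8 degrees), then the opening, from -1 (shut) to 1 (fully open), so that 0 is half open. A call has 1 to 12 rows; each row is the pose to reach, as a shift and turn from the pose measured when the call began, along the tool's axes at that moment; what a row does not reach only later rows make up. A row lasts 1/8 s, in which the tool goes at most 62.5 mm and 10.7 degrees, less where a joint would pass 70% of its speed; a pose out of reach is approached as far as the arm can. A call with a gripper value outside its range is refused whole. The fingers move at their own pace and stop on an object; "grip_force" is the grip in N (left out, the last holds). Time passes only in rows, so rows that repeat a pose let the fingers close. It gives the time, the measured TCP pose, the force and the opening at its end, in the units of the state.
- arm.sense(): the state, without advancing time (a new reading comes with each control period).
- arm.snapshot(name): name is "side" or "top"; returns a dict with "color" (384x512x3 uint8, red, green, blue), "range_z" (384x512 float32, m along the optical axis (not along the pixel's ray), 0 where there is no reading), "fx", "fy", "cx", "cy" (pixels), "distortion" ([k1, k2, p1, p2, k3] as OpenCV has them; the pictures are not rectified), "R" (3x3) and "t" (3): a world point X has camera coordinates R X + t. Camera axes: x right, y down, z forward; pixel columns grow to the right and rows downward; lengths in m; the calibration is good to about 2 mm. A picture is of the moment at which its call begins.
- arm.sign_off(): hands the job in, once; it reports no verdict.
The state is a dict: "clock": time; "qpos": joint angles; "joint_vel": joint speeds; "joint_torque": joint torques, N m; "position": TCP position; "ee_rot": TCP orientation; "contact_force": force on the tool from outside, world axes, zero at the start; "moment": the same for the moment, N m; "opening": opening from 0.0 (shut) to 1.0 (fully open).
Only numpy, scipy, OpenCV 4.12 (cv2) and the standard library are available. Lean on these libraries where they do the work, as an engineer would, in place of code of your own. Each camera call takes 0.05 s, during which the arm holds its last target.

TASK

Swing the open hinged cover on top of the blue control box gently down until it lies fully shut. Then push its wing-headed quarter-turn stud in and, keeping it pushed in, turn it a full quarter turn clockwise (seen from above), and let go, so that it stays locked. Do not force the stud: ease off as soon as you feel it bottom or meet a stop, and leave the loose things lying about alone.

Things in the scene. Friction and masses are not known exactly. Their poses are not given: they have to be found in the camera images.
- enclosure: Fixed blue sheet-metal control box, 300 (x) by 360 (y) by 110 mm high; origin under the middle of its base, z up, -x is the front with the round push buttons. A hatch in its top is closed by the hinged cover.
- cover (a joint): Opening angle of the cover in rad: 0 lies flat and shut on the box, it starts at about 0.35 to 0.7, with the edge nearest the robot raised. A stiff hinge (friction about 0.6 N m, under 4 N at the free edge to push down) holds it wherever it is left.
- cover_hinge (a point): Middle of the hinge line, on the cover's upper face, at the box's far (+x) side. Axes turn with the cover: y along the hinge, -x from the hinge to the free edge, z out of the upper face. When shut, the upper face is level, 113 mm above the bench.
- cover_edge (a point): Middle of the cover's free edge, on its upper face, 200 mm from the hinge line; axes as for cover_hinge. The cover is a blue plate 200 mm (hinge to edge) by 220 mm by 3 mm, flat and bare beside the stud: a good place to press is 15 mm in from this edge and 70 mm to either side of the middle.
- stud: Captive quarter-turn stud in the cover. Head: an upright flat aluminium wing 34 mm long (its x), 10 mm thick (its y), spanning 20 to 50 mm above the cover's upper face while the stud is out; nothing else stands within 50 mm of it. Origin on the stud's axis, level with the cover's upper face while out, sinking as it is pushed; z along the axis, out of the cover.
- stud_top (a point): Middle of the top of the wing, 50 mm above the stud's origin; axes of the stud. A spring pushes the stud out: 6 N at first plus 0.25 N per mm of push, so 7 to 10 N where it bottoms; there the force climbs sharply; 12 N of push always bottoms it, more than 20 N is too hard.
- stud_seat (a point): Point of the cover's upper face on the stud's axis, 35 mm in from the middle of the free edge; it moves with the cover, not with the stud.
- quarter_turn (a joint): Turn of the stud in rad, clockwise seen from above: about 0 (between -0.1 and 0.1, wing pointing from hinge to free edge) at the start, 1.3 to 1.7 locked (wing parallel to the hinge, 1.57); a hard stop ends the turn near 1.7. A free stud turns with under 0.1 N m; the stop should be met with no more than about 0.3 N m.
- relay: Bystander: loose white relay block 58 by 44 by 28 mm standing on top of the box, to the left of the cover. Origin under its middle.
- tape_roll: Bystander: loose roll of blue tape, 100 mm across, 24 mm high, lying flat on the bench. Origin under its middle.
- power_brick: Bystander: loose aluminium power supply 110 by 70 by 38 mm on the bench. Origin under its middle.
- screwdriver: Bystander: loose yellow screwdriver 180 mm long lying on top of the box, to the right of the cover. Origin under its middle.
- stud_tip: Foot of the stud: a 6 mm round tip 25.5 mm below the stud's origin, under a 27 mm cross pin (along the stud's x) that drops into a steel receptacle as the cover shuts. The pin can turn only once pushed 3 to 15 mm in, a depth hidden and different in every box: find it by feel. Near 2 mm deeper the tip bottoms hard. Turned too shallow the pin jams. Turned home it rises 2 mm on release and stays.

How it is judged:
By the outcome, as a careful person would: the job done as asked, in the order asked, and still so for the second after the job is handed in, with the robot touching nothing.
It also fails if it takes over 72 s, if anything falls off the work surface, if the arm or the gripper's body presses on something with over 40 N, if the wrist force passes 120 N, or if a joint passes its speed limit or range.

## Working session

There is one attempt and no reset: what is moved stays moved. The work goes in short steps, Python scripts to look and compute and a tool call to move; the robot and the scene stay as the last step left them, time stands still between calls to the robot, and variables do not carry over. Pictures are saved under pics/ and viewed, and the job is handed in when it is done.

Besides the shell and the picture viewer there is one more tool, called after ">>>" as name(argument=value, ...), one argument or row to a line, values as JSON. servo_tool: Moves the arm, as the interface text tells. Its arguments: {"type":"object","properties":{"rows":{"type":"array"},"grip_force":{"type":"number"}},"required":["rows"]}

```bash
ls; mkdir -p pics
python3 - <<'E'
from workcell import arm
import cv2,numpy as np,pickle
s=arm.sense();print(s);print(arm.tcp_to_tips)
d={}
for n in("side","top"):
    p=arm.snapshot(n);d[n]=p;cv2.imwrite(f"pics/{n}0.png",p["color"][:,:,::-1]);print(n,p["fx"],p["cx"],p["distortion"],p["R"],p["t"])
pickle.dump(d,open("s0.pkl","wb"))
E
```

```text
pics
{'clock': 0.0, 'qpos': array([-1.21272328,  0.31175231,  0.01399115,  1.51304706, -0.00441838,
        1.31920376, -0.02720162]), 'joint_vel': array([-2.12108834e-04, -1.17167199e-03,  1.01350889e-03,  2.69783371e-04,
        4.99590347e-05, -5.52838432e-04,  7.49782867e-04]), 'joint_torque': array([-1.00177986e-04, -3.79924142e+01,  1.45722753e-01, -2.30587023e+01,
        1.22152313e-02,  1.35773342e-02, -2.40580846e-05]), 'position': array([0.21377148, 0.5059871 , 0.23821047]), 'ee_rot': array([ 1.98522986e-01,  9.80095510e-01, -1.17333026e-03, -1.97157168e-04]), 'contact_force': array([-0.23101155,  0.24900438,  0.16221969]), 'moment': array([ 0.02559421,  0.06898687, -0.01375432]), 'opening': 0.9989012763126637}
0.008
side 477.8903704681488 250.93268648729085 [-0.19596579  0.          0.          0.          0.        ] [[ 0.96399624 -0.26590384 -0.00252916]
 [-0.17263483 -0.61857195 -0.76652851]
 [ 0.20225841  0.73936722 -0.6422053 ]] [-0.55006756  0.19948831  1.60120373]
top 432.5290854217129 258.00566212694645 [-0.14832174  0.          0.          0.          0.        ] [[ 0.00380968 -0.99998056  0.00493705]
 [-0.99830938 -0.00408957 -0.05797983]
 [ 0.05799889 -0.00470782 -0.99830555]] [-0.01158222  0.57241364  1.42105756]
```

View pics/top0.png

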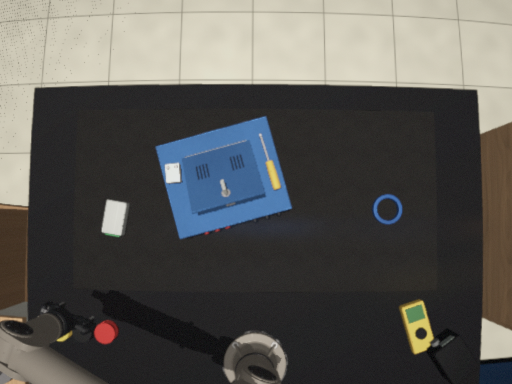

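View pics/side0.png

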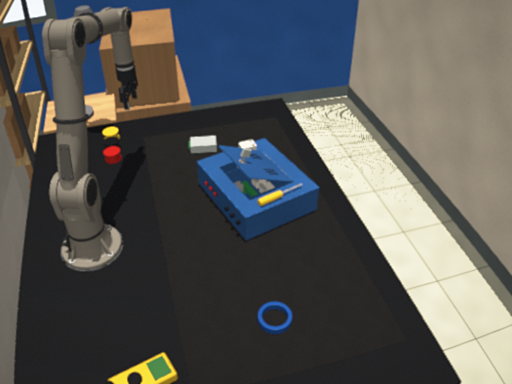

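The top view shows the box around (223,177), with the open cover, the stud wing near (224,187), the relay at (173,173) and the screwdriver at (271,165). Next I'll get 3D positions.

```bash
cat > h.py <<'E'
import numpy as np,cv2
def K(p): return np.array([[p["fx"],0,p["cx"]],[0,p["fy"],p["cy"]],[0,0,1.]])
def cloud(p):
    h,w=p["range_z"].shape
    v,u=np.mgrid[0:h,0:w]
    pts=np.stack([u,v],-1).reshape(-1,1,2).astype(np.float64)
    n=cv2.undistortPoints(pts,K(p),np.array(p["distortion"])).reshape(h,w,2)
    z=p["range_z"].astype(float)
    c=np.stack([n[...,0]*z,n[...,1]*z,z],-1)
    R=np.array(p["R"]);t=np.array(p["t"])
    X=(c-t)@R
    X[z<=0]=np.nan
    return X
def proj(p,X):
    r,_=cv2.Rodrigues(np.array(p["R"]))
    return cv2.projectPoints(np.atleast_2d(X).astype(float),r,np.array(p["t"]),K(p),np.array(p["distortion"]))[0].reshape(-1,2)
E
python3 - <<'E'
import pickle,cv2,numpy as np
from h import *
d=pickle.load(open("s0.pkl","rb"))
for n,(x0,y0,x1,y1) in dict(top=(145,105,305,250),side=(180,120,330,245)).items():
    p=d[n];c=p["color"][y0:y1,x0:x1,::-1];cv2.imwrite(f"pics/{n}0z.png",cv2.resize(c,None,fx=5 if n=="side" else 4,fy=5 if n=="side" else 4,interpolation=cv2.INTER_CUBIC)[:600,:800])
    X=cloud(p)
    np.set_printoptions(precision=3,suppress=True,linewidth=200)
    if n=="top":
        for v in range(140,222,6): print(v,[ "%.0f"%(1000*X[v,u,2]) for u in range(160,296,6)])
        for v in range(178,200,2): print(v,[ "%.0f"%(1000*X[v,u,2]) for u in range(214,236,1)])
E
```

```text
140 ['4', '-2', '2', '113', '113', '113', '113', '111', '110', '112', '107', '112', '109', '114', '111', '110', '114', '128', '108', '3', '5', '4', '2']
146 ['110', '109', '112', '112', '108', '116', '111', '108', '110', '107', '110', '118', '118', '118', '123', '123', 'nan', '113', '108', '1', '1', '4', '-1']
152 ['109', '110', '113', '110', '109', '110', '110', '112', '111', '119', '121', '125', '124', '134', '130', '134', '109', '108', '109', '115', '1', '1', '4']
158 ['111', '106', '114', '111', '112', '119', '118', '124', '125', '130', '133', '139', '138', '139', '147', '146', '111', '107', '114', '107', '4', '5', '-0']
164 ['113', '137', '137', '140', '126', '128', '126', '126', '134', '132', '139', '143', '149', '143', '153', '155', '158', '111', '131', '109', '-1', '0', '2']
170 ['7', '138', '137', '144', '135', '138', '137', '140', '145', '145', '146', '150', '152', '158', '160', '164', '165', '112', '131', '134', '109', '-0', '-3']
176 ['-6', '138', '136', '130', '111', '146', '154', '152', '154', '154', '158', '163', '160', '169', '173', '174', '177', '110', '110', '137', 
[... 2161 characters left out ...]
, '189', '186', '178', '184', '184', '188', '185', '185', '191']
192 ['182', '179', '185', '181', '183', '185', '187', '188', '187', '184', '228', '229', '224', '222', 'nan', '186', '193', '183', '188', '191', '186', '188']
194 ['183', '186', '187', '188', '179', '183', '189', '189', '188', '189', '192', '217', '215', '192', '191', '196', '193', '188', '190', '188', '195', '192']
196 ['185', '189', '184', '185', '184', '190', '187', '190', '188', '191', '196', '193', '197', '193', '196', '191', '190', '194', '200', '195', '195', '194']
198 ['188', '193', '191', '194', '192', '190', '198', '197', '192', '196', '194', '197', '193', '196', '193', '194', '197', '192', '196', '197', '195', '199']
```

View pics/top0z.png

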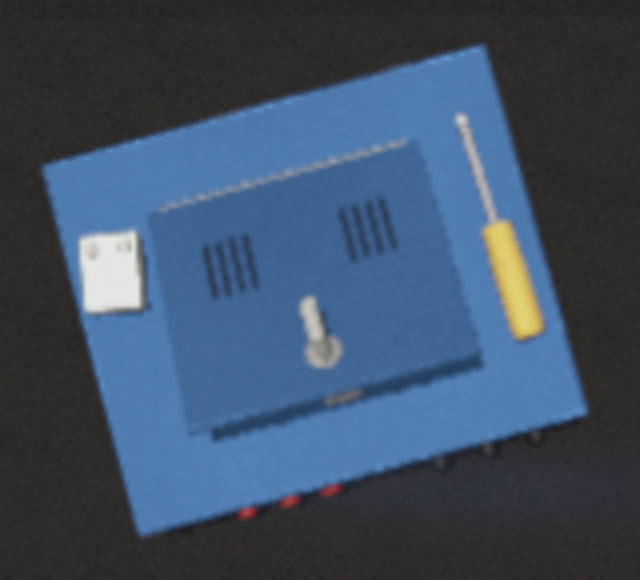

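View pics/side0z.png

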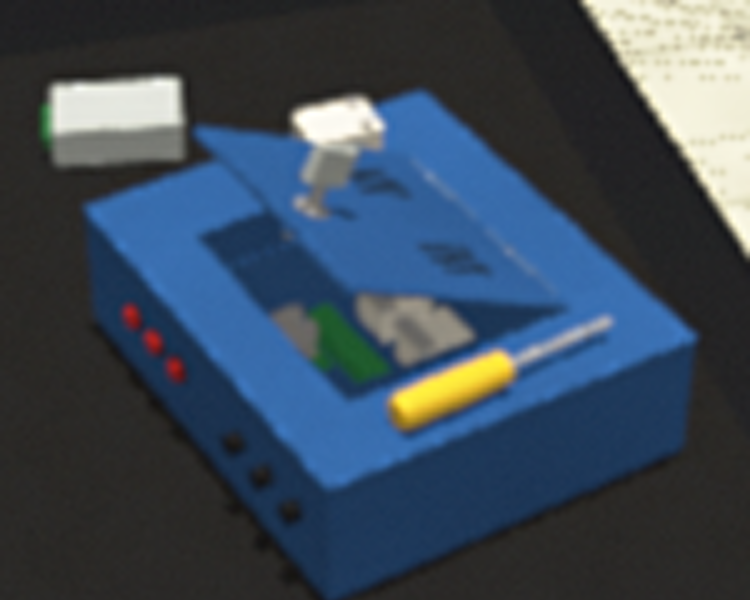

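```bash
cat > est.py <<'E'
from h import *
import pickle
np.set_printoptions(precision=4,suppress=True,linewidth=160)
d=pickle.load(open("s0.pkl","rb"));p=d["top"];X=cloud(p)
def ray(u,v,z):
    n=cv2.undistortPoints(np.array([[[u,v]]],float),K(p),np.array(p["distortion"])).reshape(2)
    R=np.array(p["R"]);C=-R.T@np.array(p["t"]);dd=R.T@np.array([n[0],n[1],1]);return C+dd*(z-C[2])/dd[2]
z=lambda a,b:(145+(a+.5)/4-.5,105+(b+.5)/4-.5)
c=[ray(*z(*q),.11) for q in [(43,165),(484,46),(586,412),(139,535)]]
c=np.array(c);print(c)
ctr=c.mean(0)
print("ctr",ctr,"sides",[np.linalg.norm(c[i]-c[i-1]) for i in range(4)])
print("yaws", np.arctan2(*(c[0]-c[3])[[1,0]]),np.arctan2(*(c[1]-c[2])[[1,0]]),np.arctan2(*-(c[1]-c[0])[[0,1]])*1,np.arctan2((c[0]-c[1])[1],(c[0]-c[1])[0])-np.pi/2,np.arctan2((c[3]-c[2])[1],(c[3]-c[2])[0])-np.pi/2)
poly=np.array([z(*q) for q in[(165,220),(405,155),(465,345),(195,420)]]).round().astype(int)
m=np.zeros(X.shape[:2],np.uint8);cv2.fillPoly(m,[poly],1)
st=np.array([z(*q) for q in[(290,285),(325,285),(355,370),(290,375)]]).round().astype(int);cv2.fillPoly(m,[st],0)
P=X[m>0];P=P[~np.isnan(P).any(1)]
for _ in range(5):
    q=np.linalg.lstsq(np.c_[P[:,:2],np.ones(len(P))],P[:,2],rcond=None)[0]
    r=P[:,2]-np.c_[P[:,:2],np.ones(len(P))]@q;P=P[abs(r)<3*r.std()]
print(len(P),r.std(),q)
n=np.array([-q[0],-q[1],1]);n/=np.linalg.norm(n)
print("angle",np.arccos(n[2]),"yaw",np.arctan2(-q[1],-q[0]))
yaw=np.mean([np.arctan2(*(c[0]-c[3])[[1,0]]),np.arctan2(*(c[1]-c[2])[[1,0]])])
# bench bias
B=X[:, :][(X[...,2]<.02)&(X[...,2]>-.02)];print("bench",B[:,2].mean())
T=X[120:245,150:295];T=T[(T[...,2]>.1)&(T[...,2]<.12)];print("boxtop",np.median(T[:,2]))
# hinge line
print("hinge px",ray(*z(157,212),.113),ray(*z(408,142),.113))
print("edge corners", [X[int(round(b)),int(round(a))] for a,b in [z(192,430),z(475,360)]])
# stud head
W=X[176:196,212:232].reshape(-1,3);
W=W[~np.isnan(W).any(1)]
h=(W[:,2]-(W[:,:2]@q[:2]+q[2]))*n[2];W=W[h>.035];h=h[h>.035];print("wing",len(W),W.mean(0),np.sort(h)[-10:])
E
python3 est.py
```

```text
[[ 0.7119  0.3156  0.11  ]
 [ 0.8072 -0.032   0.11  ]
 [ 0.5192 -0.1119  0.11  ]
 [ 0.4221  0.2348  0.11  ]]
ctr [0.6151 0.1016 0.11  ] sides [np.float64(0.30083141726194407), np.float64(0.36043171476980984), np.float64(0.29895025750116316), np.float64(0.3600959000867983)]
yaws 0.2717417177320967 0.2706264695396768 -0.26785016641095616 0.26785016641095627 0.2730711159288277
3119 0.002408915201663603 [-0.482  -0.1339  0.4685]
angle 0.46388584363884594 yaw 0.27097180110903646
bench 0.0014779752883914328
boxtop 0.11083624307523482
hinge px [0.674  0.2235 0.113 ] [0.7296 0.0274 0.113 ]
edge corners [array([0.5032, 0.1794, 0.2033]), array([ 0.558 , -0.0244,  0.112 ])]
wing 48 [0.5769 0.0898 0.232 ] [0.0513 0.0514 0.0514 0.0518 0.0519 0.0521 0.0521 0.0531 0.0535 0.0565]
```

```bash
cat > mv.py <<'E'
from workcell import arm
import numpy as np,sys
from scipy.spatial.transform import Rotation as R
YAW=.271
def W(s,t): return np.array([s*np.cos(YAW)-t*np.sin(YAW),s*np.sin(YAW)+t*np.cos(YAW)])
def to(xyz,yy):  # yy: yaw of tool y
    s=arm.sense();A=R.from_quat(s["ee_rot"]).as_matrix()
    y=np.array([np.cos(yy),np.sin(yy),0]);z=np.array([0,0,-1.]);B=np.c_[np.cross(y,z),y,z]
    d=A.T@(np.array(xyz)-s["position"])/.025
    r=R.from_matrix(A.T@B).as_rotvec(degrees=True)/8
    p=s["position"];ss=p[:2]@[np.cos(YAW),np.sin(YAW)];tt=p[:2]@[-np.sin(YAW),np.cos(YAW)]
    print("clk %.2f pos"%s["clock"],p.round(4),"s,t",ss.round(4),tt.round(4),"q7 %.2f"%s["qpos"][6],"F",s["contact_force"].round(2),"M",s["moment"].round(3),"op %.3f"%s["opening"]);print("d",d.round(2),"r",r.round(2))
E
python3 -c "
from mv import *
to([*W(.5441,.003),.26],YAW+np.pi/2)"
```

```text
clk 0.10 pos [0.2138 0.5061 0.2384] s,t 0.3415 0.4304 q7 -0.03 F [-0.43  0.31 -0.14] M [ 0.07  -0.024 -0.015] op 0.998
d [-16.97  -8.36  -0.85] r [-0.01 -0.   -4.8 ]
```

>>> servo_tool(
  rows=[
    [[-0.5, -0.2, -1], [0, 0, -0.2], 1],
    [[-2, -1, -2], [0, 0, -0.6], 0],
    [[-4, -2, -2.5], [0, 0, -1], -1],
    [[-6, -3, -2.5], [0, 0, -1.6], -1],
    [[-8, -4, -2.5], [0, 0, -2.2], -1],
    [[-10, -5, -2.5], [0, 0, -2.8], -1],
    [[-12, -6, -2.5], [0, 0, -3.4], -1],
    [[-14, -7, -2.5], [0, 0, -4], -1],
    [[-15.5, -7.7, -2.5], [0, 0, -4.5], -1],
    [[-16.5, -8.1, -2.5], [0, 0, -4.8], -1],
    [[-17, -8.35, -2.2], [0, 0, -4.8], -1],
    [[-17, -8.35, -2], [0, 0, -4.8], -1],
  ],
  grip_force=40,
)

```text
clock: 1.6
position: [0.5238, 0.1479, 0.2875]
ee_rot: [-0.134, 0.991, -0.001, -0.002]
contact_force: [-0.6, -0.1, -0.2]
opening: -0.001
```

```bash
python3 -c "
from mv import *
to([*W(.5441,.003),.215],YAW+np.pi/2)"
```

```text
clk 1.60 pos [0.5238 0.1479 0.2875] s,t 0.5442 0.0022 q7 1.60 F [-0.64 -0.07 -0.18] M [-0.002  0.037 -0.006] op -0.001
d [-0.    0.04  2.9 ] r [-0.01 -0.02 -0.02]
```

>>> servo_tool(
  rows=[
    [[0, 0, 1], [0, 0, 0], -1],
    [[0, 0, 2], [0, 0, 0], -1],
    [[0, 0, 2.5], [0, 0, 0], -1],
    [[0, 0, 2.8], [0, 0, 0], -1],
    [[0, 0, 3.0], [0, 0, 0], -1],
    [[0, 0, 3.1], [0, 0, 0], -1],
    [[0, 0, 3.2], [0, 0, 0], -1],
    [[0, 0, 3.3], [0, 0, 0], -1],
  ],
)

```text
clock: 2.6
position: [0.5239, 0.1477, 0.2056]
ee_rot: [-0.134, 0.991, -0.001, -0.001]
contact_force: [0.7, 0.2, 1.8]
opening: -0.005
```

```bash
python3 -c "
from mv import *
to([*W(.5441,.003),.215],YAW+np.pi/2)"
```

```text
clk 2.60 pos [0.5239 0.1477 0.2056] s,t 0.5443 0.002 q7 1.61 F [0.65 0.23 1.79] M [ 0.039  0.074 -0.024] op -0.005
d [ 0.01  0.04 -0.38] r [-0.01 -0.02 -0.02]
```

>>> servo_tool(
  rows=[
    [[0.1, 0, 0.2], [0, 0, 0], -1],
    [[0.17, 0, 0.4], [0, 0, 0], -1],
    [[0.25, 0, 0.6], [0, 0, 0], -1],
    [[0.32, 0, 0.8], [0, 0, 0], -1],
    [[0.4, 0, 1.0], [0, 0, 0], -1],
    [[0.46, 0, 1.2], [0, 0, 0], -1],
    [[0.52, 0, 1.4], [0, 0, 0], -1],
    [[0.57, 0, 1.6], [0, 0, 0], -1],
    [[0.61, 0, 1.8], [0, 0, 0], -1],
    [[0.65, 0, 2.0], [0, 0, 0], -1],
  ],
)

```text
clock: 3.85
position: [0.508, 0.1433, 0.1552]
ee_rot: [-0.134, 0.991, -0.001, -0.001]
contact_force: [0.2, -0.2, 0.1]
opening: 0.003
```

```bash
python3 -c "
from mv import *
to([*W(.5245,.003),.121],YAW+np.pi/2)"
```

```text
clk 3.85 pos [0.508  0.1433 0.1552] s,t 0.5278 0.002 q7 1.61 F [ 0.2  -0.18  0.13] M [-0.029  0.113 -0.025] op 0.003
d [0.13 0.04 1.37] r [-0.01 -0.02 -0.02]
```

Run:
```python
from workcell import arm
import cv2
for n,(x0,y0,x1,y1) in dict(top=(145,105,305,250),side=(180,100,330,245)).items():
    p=arm.snapshot(n);cv2.imwrite(f"pics/{n}1.png",cv2.resize(p["color"][y0:y1,x0:x1,::-1],None,fx=4,fy=4,interpolation=cv2.INTER_CUBIC))
```

```text
(no output)
```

View pics/side1.png

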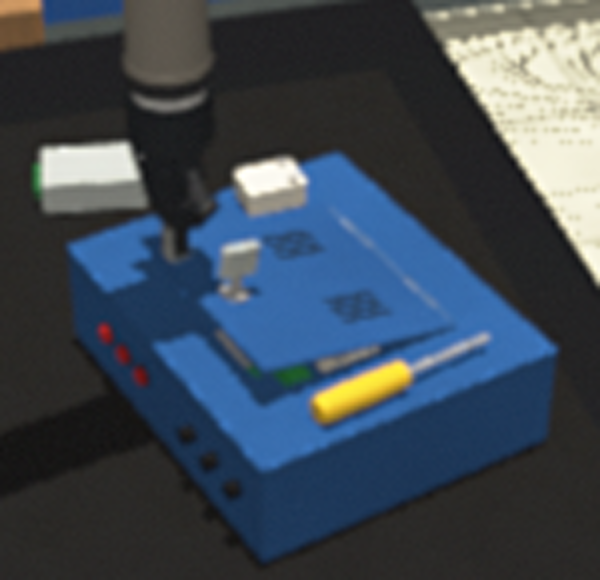

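The cover is following the fingertip and is about half shut: its free edge is still clear of the hatch at (240,350), and the fingertip is on it at (175,255). I'll keep going.

>>> servo_tool(
  rows=[
    [[0.03, 0, 0.15], [0, 0, 0], -1],
    [[0.05, 0, 0.3], [0, 0, 0], -1],
    [[0.07, 0, 0.45], [0, 0, 0], -1],
    [[0.08, 0, 0.6], [0, 0, 0], -1],
    [[0.1, 0, 0.75], [0, 0, 0], -1],
    [[0.11, 0, 0.9], [0, 0, 0], -1],
    [[0.12, 0, 1.0], [0, 0, 0], -1],
    [[0.13, 0, 1.1], [0, 0, 0], -1],
    [[0.13, 0, 1.2], [0, 0, 0], -1],
  ],
)

```text
clock: 5.08
position: [0.5046, 0.1422, 0.1247]
ee_rot: [-0.134, 0.991, -0.001, -0.001]
contact_force: [-0.2, -0.2, 0.3]
opening: 0.002
```

```bash
python3 -c "
from mv import *
to([*W(.5245,.003),.121],YAW+np.pi/2)"
```

```text
clk 5.08 pos [0.5046 0.1422 0.1247] s,t 0.5242 0.002 q7 1.62 F [-0.2  -0.25  0.26] M [ 0.022 -0.07   0.036] op 0.002
d [-0.01  0.04  0.15] r [-0.01 -0.02 -0.02]
```

>>> servo_tool(
  rows=[
    [[0, 0, 0.05], [0, 0, 0], -1],
    [[0, 0, 0.1], [0, 0, 0], -1],
    [[0, 0, 0.15], [0, 0, 0], -1],
  ],
)

```text
clock: 5.45
position: [0.5044, 0.1422, 0.1211]
ee_rot: [-0.134, 0.991, -0.001, -0.002]
contact_force: [-2.4, -0.6, 7.5]
opening: -0.0
```

>>> servo_tool(
  rows=[
    [[0, 0, 0.05], [0, 0, 0], -1],
    [[0, 0, 0.08], [0, 0, 0], -1],
  ],
)

```text
clock: 5.7
position: [0.5044, 0.1422, 0.121]
ee_rot: [-0.134, 0.991, -0.001, -0.001]
contact_force: [-4.8, -0.7, 14.0]
opening: -0.003
```

>>> servo_tool(
  rows=[
    [[0, 0, -0.5], [0, 0, 0], -1],
    [[0, 0, -2], [0, 0, 0], -1],
    [[0, 0, -4], [0, 0, 0], -0.5],
    [[0, 2, -4.8], [0, 0, 0], 0],
    [[0, 4, -4.8], [0, 0, 0], 0],
  ],
)

```text
clock: 6.32
position: [0.4796, 0.2399, 0.2439]
ee_rot: [-0.132, 0.991, 0.0, 0.001]
contact_force: [0.0, 0.8, -2.3]
opening: 0.501
```

```bash
cat > look.py <<'E'
from workcell import arm
from h import *
import pickle,sys
tag=sys.argv[1];d={}
for n,(x0,y0,x1,y1) in dict(top=(145,105,305,250),side=(180,100,330,245)).items():
    p=arm.snapshot(n);d[n]=p;cv2.imwrite(f"pics/{n}{tag}.png",cv2.resize(p["color"][y0:y1,x0:x1,::-1],None,fx=4,fy=4,interpolation=cv2.INTER_CUBIC))
pickle.dump(d,open(f"s{tag}.pkl","wb"))
Y=.271
for n in d:
    X=cloud(d[n]);s=X[...,0]*np.cos(Y)+X[...,1]*np.sin(Y);t=-X[...,0]*np.sin(Y)+X[...,1]*np.cos(Y);z=X[...,2]
    m=(abs(s-.5445)<.04)&(abs(t+.067)<.04)&(z>.135)&(z<.175)
    print(n,"wing n",m.sum(),"s",s[m].mean(),s[m].min(),s[m].max(),"t",t[m].mean(),t[m].min(),t[m].max(),"z top",np.percentile(z[m],[50,95]))
    if n=="top": 
        A=np.cov(np.c_[s[m],t[m]].T);w,v=np.linalg.eigh(A);print("wing dir deg",np.degrees(np.arctan2(v[1,1],v[0,1])))
        for a in (.53,.57,.6,.65,.69):
            q=(abs(s-a)<.008)&(abs(t+.067)>.03)&(abs(t+.067)<.09)&(z<.14)&(z>.09);print("cover z",a,q.sum(),np.median(z[q]))
E
python3 look.py 2
```

```text
top wing n 44 s 0.5425651742503628 0.5259410734390887 0.5599718333676782 t -0.06842404543444251 -0.07303681412974725 -0.06317674544899071 z top [0.16327248 0.16723833]
wing dir deg -179.69409048803743
cover z 0.53 198 0.1135196689499787
cover z 0.57 199 0.11389766603705134
cover z 0.6 193 0.11330997390192195
cover z 0.65 195 0.1132378334520836
cover z 0.69 190 0.11350239656060582
side wing n 65 s 0.5420554411658874 0.5238147466429467 0.5601285449728716 t -0.07131899027515848 -0.07770000492071562 -0.06116751555544027 z top [0.1523812  0.16288328]
```

View pics/top2.png

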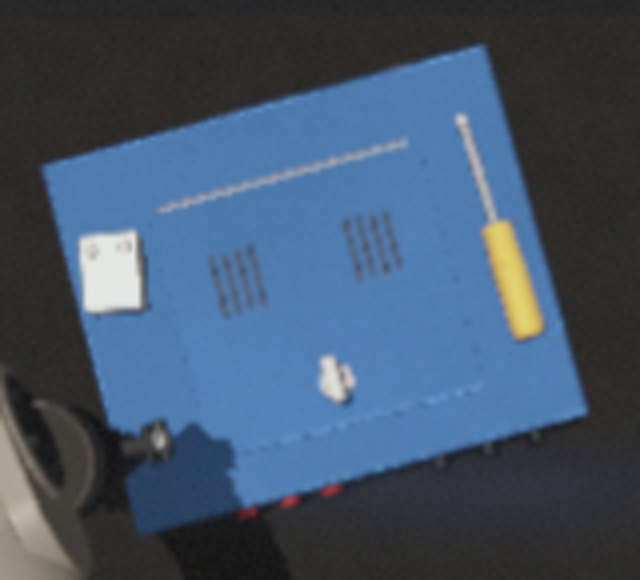

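View pics/side2.png

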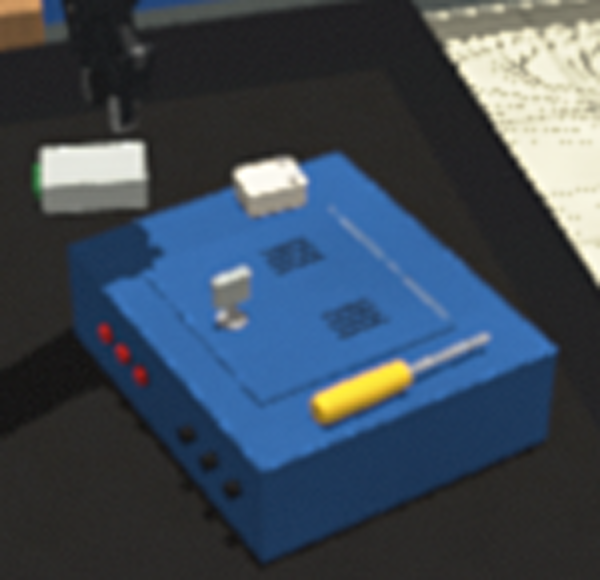

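The cover lies flat at z≈0.113. In the top view the wing is at (335,378), along the hinge-to-edge direction. I'll move above it next.

```bash
python3 -c "
from mv import *
to([*W(.5435,-.0675),.2],YAW+np.pi/2)"
```

```text
clk 6.42 pos [0.4749 0.2472 0.2413] s,t 0.5238 0.111 q7 1.39 F [-1.08  0.88  0.04] M [-0.024  0.013 -0.001] op 0.496
d [-0.72 -7.16  1.62] r [ 0.03 -0.02  0.07]
```

>>> servo_tool(
  rows=[
    [[0, -1, 0], [0, 0, 0], 0],
    [[-0.2, -2.5, 0], [0, 0, 0], 0],
    [[-0.4, -4, 0], [0, 0, 0], 0],
    [[-0.6, -5.5, 0], [0, 0, 0], 0],
    [[-0.72, -6.7, 0.4], [0, 0, 0.07], 0],
    [[-0.72, -7.16, 1], [0, 0, 0.07], 0],
    [[-0.72, -7.16, 1.5], [0, 0, 0.07], 0],
    [[-0.72, -7.16, 1.62], [0, 0, 0.07], 0],
    [[-0.72, -7.16, 1.62], [0, 0, 0.07], 0],
  ],
)

```text
clock: 7.55
position: [0.5411, 0.0822, 0.1996]
ee_rot: [-0.136, 0.991, 0.003, -0.002]
contact_force: [-0.1, 0.7, 0.5]
opening: 0.502
```

```bash
python3 -c "
from mv import *
to([*W(.5435,-.0675),.146],YAW+np.pi/2)"; python3 look.py 3
```

```text
clk 7.55 pos [0.5411 0.0822 0.1996] s,t 0.5433 -0.0657 q7 1.76 F [-0.1   0.7   0.46] M [ 0.052 -0.061 -0.035] op 0.502
d [-0.01 -0.08  2.14] r [ 0.04 -0.03  0.02]look.py:12: RuntimeWarning: Mean of empty slice.
  print(n,"wing n",m.sum(),"s",s[m].mean(),s[m].min(),s[m].max(),"t",t[m].mean(),t[m].min(),t[m].max(),"z top",np.percentile(z[m],[50,95]))
  ret = ret.dtype.type(ret / rcount)
Traceback (most recent call last):
  File "look.py", line 12, in <module>
    print(n,"wing n",m.sum(),"s",s[m].mean(),s[m].min(),s[m].max(),"t",t[m].mean(),t[m].min(),t[m].max(),"z top",np.percentile(z[m],[50,95]))
                                             ~~~~~~~~^^
ValueError: zero-size array to reduction operation minimum which has no identity
```

View pics/side3.png

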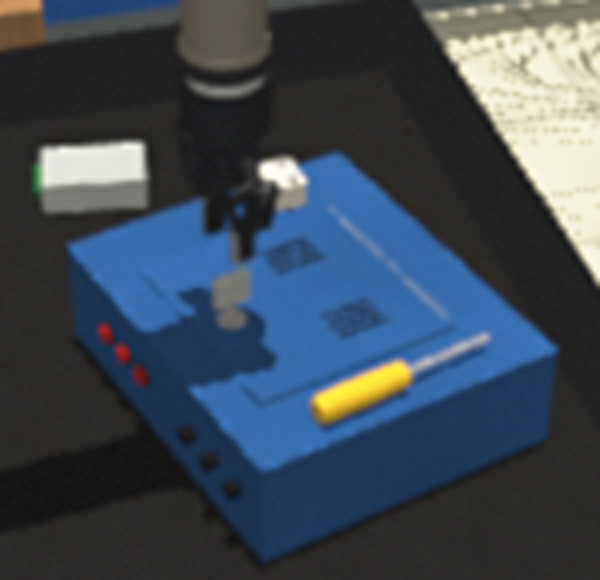

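The open jaws straddle the wing, which is at (232,290). I'll descend and close.

>>> servo_tool(
  rows=[
    [[0, -0.08, 0.6], [0, 0, 0.02], 0],
    [[0, -0.08, 1.2], [0, 0, 0.02], 0],
    [[0, -0.08, 1.7], [0, 0, 0.02], 0],
    [[0, -0.08, 2], [0, 0, 0.02], 0],
    [[0, -0.08, 2.1], [0, 0, 0.02], 0],
    [[0, -0.08, 2.1], [0, 0, 0.02], -0.3],
  ],
)

```text
clock: 8.4
position: [0.5423, 0.0799, 0.1479]
ee_rot: [-0.135, 0.991, 0.002, -0.001]
contact_force: [0.1, 0.3, 0.5]
opening: 0.35
```

>>> servo_tool(
  rows=[
    [[0, 0, 0], [0, 0, 0], -0.6],
    [[0, 0, 0], [0, 0, 0], -0.8],
    [[0, 0, 0], [0, 0, 0], -1],
    [[0, 0, 0], [0, 0, 0], -1],
    [[0, 0, 0], [0, 0, 0], -1],
  ],
  grip_force=30,
)

```text
clock: 9.02
position: [0.5426, 0.0809, 0.1486]
ee_rot: [-0.135, 0.991, 0.003, -0.001]
contact_force: [-1.7, 2.9, 5.0]
opening: 0.111
```

```bash
python3 -c "
from mv import *
to([*W(.5435,-.0675),.146],YAW+np.pi/2)"
```

```text
clk 9.03 pos [0.5426 0.0809 0.1486] s,t 0.5444 -0.0672 q7 1.77 F [-1.74  2.93  5.05] M [0.701 0.259 0.021] op 0.111
d [ 0.04 -0.01  0.1 ] r [ 0.05 -0.   -0.  ]
```

>>> servo_tool(
  rows=[
    [[0, 0, 0], [0, 0, 0], -1],
    [[0, 0, 0], [0, 0, 0], -1],
  ],
  grip_force=60,
)

```text
clock: 9.28
position: [0.5425, 0.0809, 0.1487]
ee_rot: [-0.135, 0.991, 0.003, -0.001]
contact_force: [-1.2, 2.4, 4.5]
opening: 0.1
```

>>> servo_tool(
  rows=[
    [[0, 0, 0.04], [0, 0, 0], -1],
    [[0, 0, 0.08], [0, 0, 0], -1],
    [[0, 0, 0.08], [0, 0, 0], -1],
  ],
)

```text
clock: 9.65
position: [0.5426, 0.0809, 0.147]
ee_rot: [-0.135, 0.991, 0.003, -0.001]
contact_force: [-1.1, 2.9, 5.4]
opening: 0.098
```

```bash
python3 -c "
from mv import *
to([*W(.5435,-.0675),.146],YAW+np.pi/2)"
```

```text
clk 9.65 pos [0.5426 0.0809 0.147 ] s,t 0.5445 -0.0673 q7 1.77 F [-1.12  2.88  5.39] M [0.429 0.365 0.068] op 0.098
d [ 0.04 -0.01  0.04] r [ 0.05 -0.   -0.  ]
```

>>> servo_tool(
  rows=[
    [[0, 0, 0.04], [0, 0, 0], -1],
    [[0, 0, 0.08], [0, 0, 0], -1],
    [[0, 0, 0.08], [0, 0, 0], -1],
  ],
)

```text
clock: 10.02
position: [0.5426, 0.0809, 0.1454]
ee_rot: [-0.135, 0.991, 0.003, -0.001]
contact_force: [-1.7, 2.8, 6.3]
opening: 0.105
```

>>> servo_tool(
  rows=[
    [[0, 0, 0.04], [0, 0, 0], -1],
    [[0, 0, 0.08], [0, 0, 0], -1],
    [[0, 0, 0.08], [0, 0, 0], -1],
  ],
)

```text
clock: 10.4
position: [0.5426, 0.081, 0.1438]
ee_rot: [-0.135, 0.991, 0.003, -0.001]
contact_force: [-2.0, 2.5, 5.8]
opening: 0.104
```

>>> servo_tool(
  rows=[
    [[0, 0, 0.04], [0, 0, 0], -1],
    [[0, 0, 0.06], [0, 0, 0], -1],
    [[0, 0, 0.06], [0, 0, 0], -1],
  ],
)

```text
clock: 10.78
position: [0.5426, 0.0809, 0.1429]
ee_rot: [-0.135, 0.991, 0.003, -0.0]
contact_force: [-2.5, 3.4, 6.7]
opening: 0.104
```

>>> servo_tool(
  rows=[
    [[0, 0, 0.04], [0, 0, 0], -1],
    [[0, 0, 0.08], [0, 0, 0], -1],
    [[0, 0, 0.08], [0, 0, 0], -1],
  ],
)

```text
clock: 11.15
position: [0.5426, 0.0809, 0.1415]
ee_rot: [-0.135, 0.991, 0.004, -0.0]
contact_force: [-2.7, 2.1, 6.7]
opening: 0.099
```

>>> servo_tool(
  rows=[
    [[0, 0, 0.04], [0, 0, 0], -1],
    [[0, 0, 0.06], [0, 0, 0], -1],
    [[0, 0, 0.06], [0, 0, 0], -1],
  ],
)

```text
clock: 11.52
position: [0.5425, 0.0809, 0.1406]
ee_rot: [-0.135, 0.991, 0.004, -0.0]
contact_force: [-2.3, 2.1, 6.1]
opening: 0.103
```

>>> servo_tool(
  rows=[
    [[0, 0, 0.04], [0, 0, 0], -1],
    [[0, 0, 0.06], [0, 0, 0], -1],
    [[0, 0, 0.06], [0, 0, 0], -1],
  ],
)

```text
clock: 11.9
position: [0.5426, 0.0809, 0.1399]
ee_rot: [-0.135, 0.991, 0.004, -0.0]
contact_force: [-1.9, 1.7, 7.0]
opening: 0.1
```

>>> servo_tool(
  rows=[
    [[0, 0, 0.04], [0, 0, 0], -1],
    [[0, 0, 0.08], [0, 0, 0], -1],
    [[0, 0, 0.08], [0, 0, 0], -1],
  ],
)

```text
clock: 12.28
position: [0.5426, 0.0809, 0.1386]
ee_rot: [-0.135, 0.991, 0.004, -0.0]
contact_force: [-2.3, 3.4, 7.4]
opening: 0.1
```

>>> servo_tool(
  rows=[
    [[0, 0, 0.04], [0, 0, 0], -1],
    [[0, 0, 0.08], [0, 0, 0], -1],
    [[0, 0, 0.08], [0, 0, 0], -1],
  ],
)

```text
clock: 12.65
position: [0.5426, 0.0809, 0.1374]
ee_rot: [-0.135, 0.991, 0.004, -0.0]
contact_force: [-3.4, 2.3, 8.4]
opening: 0.103
```

>>> servo_tool(
  rows=[
    [[0, 0, 0.04], [0, 0, 0], -1],
    [[0, 0, 0.06], [0, 0, 0], -1],
    [[0, 0, 0.06], [0, 0, 0], -1],
  ],
)

```text
clock: 13.02
position: [0.5426, 0.081, 0.1368]
ee_rot: [-0.135, 0.991, 0.004, 0.0]
contact_force: [-2.3, 2.1, 8.0]
opening: 0.103
```

```bash
python3 -c "
from mv import *
to([*W(.5445,-.0672),.136],YAW+np.pi/2)"
```

```text
clk 13.03 pos [0.5426 0.081  0.1368] s,t 0.5444 -0.0672 q7 1.78 F [-2.28  2.07  8.01] M [0.404 0.596 0.004] op 0.103
d [-0.    0.    0.03] r [ 0.06  0.01 -0.  ]
```

>>> servo_tool(
  rows=[
    [[0, 0, 0.04], [0, 0, 0], -1],
    [[0, 0, 0.08], [0, 0, 0], -1],
    [[0, 0, 0.08], [0, 0, 0], -1],
  ],
)

```text
clock: 13.4
position: [0.5426, 0.0809, 0.1357]
ee_rot: [-0.135, 0.991, 0.004, 0.0]
contact_force: [-3.6, 2.5, 8.4]
opening: 0.1
```

>>> servo_tool(
  rows=[
    [[0, 0, 0.04], [0, 0, 0], -1],
    [[0, 0, 0.07], [0, 0, 0], -1],
    [[0, 0, 0.07], [0, 0, 0], -1],
  ],
)

```text
clock: 13.78
position: [0.5426, 0.0809, 0.1348]
ee_rot: [-0.135, 0.991, 0.004, 0.0]
contact_force: [-3.8, 2.3, 7.7]
opening: 0.107
```

>>> servo_tool(
  rows=[
    [[0, 0, 0.04], [0, 0, 0], -1],
    [[0, 0, 0.06], [0, 0, 0], -1],
    [[0, 0, 0.06], [0, 0, 0], -1],
  ],
)

```text
clock: 14.15
position: [0.5426, 0.0809, 0.1343]
ee_rot: [-0.135, 0.991, 0.004, 0.0]
contact_force: [-2.1, 2.8, 9.6]
opening: 0.104
```

>>> servo_tool(
  rows=[
    [[0, 0, 0.04], [0, 0, 0], -1],
    [[0, 0, 0.08], [0, 0, 0], -1],
    [[0, 0, 0.08], [0, 0, 0], -1],
  ],
)

```text
clock: 14.52
position: [0.5426, 0.0809, 0.1333]
ee_rot: [-0.135, 0.991, 0.005, 0.001]
contact_force: [-3.1, 2.1, 9.5]
opening: 0.102
```

Run:
```python
from workcell import arm
import cv2
p=arm.snapshot("side");print(arm.sense()["contact_force"],arm.sense()["position"])
cv2.imwrite("pics/side4.png",cv2.resize(p["color"][130:220,200:290,::-1],None,fx=6,fy=6,interpolation=cv2.INTER_CUBIC))
```

```text
[-2.97440577  2.93751069  8.65047361] [0.54255915 0.08091648 0.13331899]
```

View pics/side4.png

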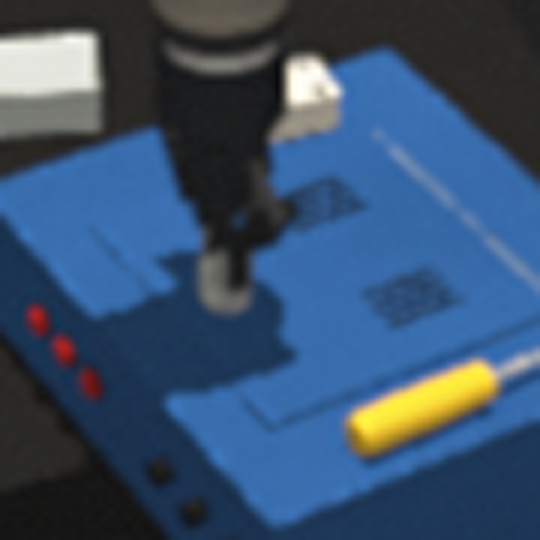

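The wing has sunk with the pads, close to its collar at (222,295), so there's no slip. I'll keep pushing.

>>> servo_tool(
  rows=[
    [[0, 0, 0.04], [0, 0, 0], -1],
    [[0, 0, 0.08], [0, 0, 0], -1],
    [[0, 0, 0.08], [0, 0, 0], -1],
  ],
)

```text
clock: 14.95
position: [0.5426, 0.0809, 0.1324]
ee_rot: [-0.135, 0.991, 0.005, 0.001]
contact_force: [-3.2, 1.7, 9.4]
opening: 0.104
```

>>> servo_tool(
  rows=[
    [[0, 0, 0.04], [0, 0, 0], -1],
    [[0, 0, 0.06], [0, 0, 0], -1],
    [[0, 0, 0.06], [0, 0, 0], -1],
  ],
)

```text
clock: 15.32
position: [0.5426, 0.0809, 0.132]
ee_rot: [-0.135, 0.991, 0.005, 0.001]
contact_force: [-3.3, 2.8, 10.2]
opening: 0.102
```

>>> servo_tool(
  rows=[
    [[0, 0, 0.04], [0, 0, 0], -1],
    [[0, 0, 0.08], [0, 0, 0], -1],
    [[0, 0, 0.08], [0, 0, 0], -1],
  ],
)

```text
clock: 15.7
position: [0.5426, 0.0809, 0.1318]
ee_rot: [-0.135, 0.991, 0.005, 0.001]
contact_force: [-3.9, 3.3, 13.6]
opening: 0.1
```

```bash
python3 -c "
from mv import *
to([*W(.5445,-.0672),.132],YAW+np.pi/2)"
```

```text
clk 15.70 pos [0.5426 0.0809 0.1318] s,t 0.5445 -0.0673 q7 1.78 F [-3.86  3.25 13.64] M [0.298 1.064 0.027] op 0.100
d [-0.    0.   -0.01] r [ 0.07  0.02 -0.  ]
```

>>> servo_tool(
  rows=[
    [[0, 0, 0], [0, 0, 0.3], -1],
    [[0, 0, 0], [0, 0, 0.7], -1],
    [[0, 0, 0], [0, 0, 1.2], -1],
  ],
)

```text
clock: 16.08
position: [0.5425, 0.081, 0.133]
ee_rot: [-0.051, 0.999, 0.005, 0.001]
contact_force: [-3.1, 2.8, 8.8]
opening: 0.102
```

```bash
python3 -c "
from mv import *
to([*W(.5445,-.0672),.132],YAW)"
```

```text
clk 16.07 pos [0.5425 0.081  0.133 ] s,t 0.5444 -0.0672 q7 1.62 F [-3.14  2.82  8.84] M [0.37  0.759 0.004] op 0.102
d [-0.    0.    0.04] r [ 0.07 -0.04 10.03]
```

>>> servo_tool(
  rows=[
    [[0, 0, 0.06], [0, 0, 0], -1],
    [[0, 0, 0.06], [0, 0, 0.5], -1],
    [[0, 0, 0.06], [0, 0, 1.2], -1],
    [[0, 0, 0.06], [0, 0, 1.8], -1],
  ],
)

```text
clock: 16.58
position: [0.5425, 0.081, 0.1326]
ee_rot: [0.076, 0.997, 0.006, -0.0]
contact_force: [-2.9, 2.1, 9.1]
opening: 0.103
```

```bash
python3 -c "
from mv import *
to([*W(.5445,-.0672),.132],YAW)"
```

```text
clk 16.57 pos [0.5425 0.081  0.1326] s,t 0.5444 -0.0671 q7 1.39 F [-2.89  2.12  9.1 ] M [0.386 0.708 0.017] op 0.103
d [-0.   -0.    0.02] r [ 0.07 -0.05  8.21]
```

>>> servo_tool(
  rows=[
    [[0, 0, 0.05], [0, 0, 0.5], -1],
    [[0, 0, 0.05], [0, 0, 1.2], -1],
    [[0, 0, 0.05], [0, 0, 1.9], -1],
    [[0, 0, 0.05], [0, 0, 2.5], -1],
  ],
)

```text
clock: 17.08
position: [0.5425, 0.0811, 0.1324]
ee_rot: [0.25, 0.968, 0.006, -0.001]
contact_force: [-2.6, 2.1, 9.5]
opening: 0.101
```

```bash
python3 -c "
from mv import *
to([*W(.5445,-.0672),.132],YAW)"
```

```text
clk 17.07 pos [0.5425 0.0811 0.1324] s,t 0.5444 -0.0671 q7 1.07 F [-2.64  2.13  9.49] M [0.393 0.713 0.076] op 0.101
d [-0.01 -0.    0.02] r [ 0.06 -0.06  5.7 ]
```

>>> servo_tool(
  rows=[
    [[0, 0, 0.04], [0, 0, 0.5], -1],
    [[0, 0, 0.04], [0, 0, 1.2], -1],
    [[0, 0, 0.04], [0, 0, 1.9], -1],
    [[0, 0, 0.04], [0, 0, 2.5], -1],
  ],
)

```text
clock: 17.58
position: [0.5425, 0.0811, 0.1325]
ee_rot: [0.415, 0.91, 0.006, -0.002]
contact_force: [-2.5, 2.1, 9.3]
opening: 0.098
```

```bash
python3 -c "
from mv import *
to([*W(.5445,-.0672),.132],YAW)"
```

```text
clk 17.57 pos [0.5425 0.0811 0.1325] s,t 0.5444 -0.067 q7 0.75 F [-2.52  2.09  9.25] M [0.396 0.726 0.052] op 0.098
d [-0.01 -0.    0.02] r [ 0.05 -0.07  3.18]
```

>>> servo_tool(
  rows=[
    [[0, 0, 0.05], [0, 0, 0.5], -1],
    [[0, 0, 0.05], [0, 0, 1.1], -1],
    [[0, 0, 0.05], [0, 0, 1.7], -1],
    [[0, 0, 0.05], [0, 0, 2.2], -1],
    [[0, 0, 0.05], [0, 0, 2.6], -1],
  ],
)

```text
clock: 18.2
position: [0.5426, 0.0813, 0.1324]
ee_rot: [0.573, 0.819, 0.006, -0.003]
contact_force: [-2.7, 3.2, 8.2]
opening: 0.1
```

```bash
python3 -c "
from mv import *
to([*W(.5445,-.0672),.132],YAW)"
```

```text
clk 18.20 pos [0.5426 0.0813 0.1324] s,t 0.5445 -0.067 q7 0.42 F [-2.67  3.21  8.24] M [0.42  0.653 0.031] op 0.100
d [-0.01 -0.    0.01] r [ 0.04 -0.09  0.56]
```

>>> servo_tool(
  rows=[
    [[0, 0, 0.04], [0, 0, 0.25], -1],
    [[0, 0, 0.04], [0, 0, 0.5], -1],
    [[0, 0, 0.04], [0, 0, 0.6], -1],
    [[0, 0, 0.04], [0, 0, 0.6], -1],
  ],
)

```text
clock: 18.7
position: [0.5426, 0.0813, 0.1324]
ee_rot: [0.607, 0.795, 0.006, -0.004]
contact_force: [-3.2, 2.4, 9.4]
opening: 0.102
```

```bash
python3 -c "
from mv import *
to([*W(.5445,-.0672),.132],YAW)"
```

```text
clk 18.70 pos [0.5426 0.0813 0.1324] s,t 0.5446 -0.067 q7 0.34 F [-3.19  2.42  9.43] M [0.402 0.705 0.042] op 0.102
d [-0.01 -0.    0.02] r [ 0.03 -0.09 -0.04]
```

>>> servo_tool(
  rows=[
    [[0, 0, -0.02], [0, 0, 0], -1],
    [[0, 0, -0.04], [0, 0, 0], -1],
    [[0, 0, -0.06], [0, 0, 0], -1],
  ],
)

```text
clock: 19.08
position: [0.5426, 0.0813, 0.1349]
ee_rot: [0.607, 0.795, 0.006, -0.004]
contact_force: [-1.4, 2.6, 8.0]
opening: 0.103
```

```bash
python3 -c "
from mv import *
to([*W(.5445,-.0672),.132],YAW)"
```

```text
clk 19.07 pos [0.5426 0.0813 0.1349] s,t 0.5446 -0.0669 q7 0.34 F [-1.44  2.62  8.01] M [0.467 0.65  0.036] op 0.103
d [-0.01 -0.    0.12] r [ 0.03 -0.09 -0.04]
```

>>> servo_tool(
  rows=[
    [[0, 0, -0.02], [0, 0, 0], -1],
    [[0, 0, -0.02], [0, 0, 0], -1],
  ],
)

```text
clock: 19.32
position: [0.5426, 0.0812, 0.1359]
ee_rot: [0.607, 0.795, 0.006, -0.004]
contact_force: [-2.4, 2.8, 7.3]
opening: 0.1
```

>>> servo_tool(
  rows=[
    [[0, 0, -0.02], [0, 0, 0], -1],
    [[0, 0, -0.02], [0, 0, 0], -1],
  ],
)

```text
clock: 19.58
position: [0.5425, 0.0812, 0.136]
ee_rot: [0.607, 0.795, 0.006, -0.004]
contact_force: [-0.8, 3.2, 1.9]
opening: 0.104
```

The force dropped at z=0.136, so the pin is seated. I'll release now.

>>> servo_tool(
  rows=[
    [[0, 0, 0], [0, 0, 0], -0.7],
    [[0, 0, 0], [0, 0, 0], -0.4],
    [[0, 0, 0], [0, 0, 0], 0],
    [[0, 0, 0], [0, 0, 0], 0],
  ],
  grip_force=20,
)

```text
clock: 20.08
position: [0.5425, 0.0809, 0.1359]
ee_rot: [0.607, 0.795, 0.006, -0.004]
contact_force: [0.6, 0.4, -1.0]
opening: 0.498
```

>>> servo_tool(
  rows=[
    [[0, 0, -0.5], [0, 0, 0], 0],
    [[0, 0, -1.5], [0, 0, 0], 0],
    [[0, 0, -3], [0, 0, 0], 0],
    [[0, 0, -5], [0, 0, 0], 0],
    [[0, 0, -5.5], [0, 0, 0], 0],
  ],
)

```text
clock: 20.7
position: [0.5446, 0.0784, 0.2782]
ee_rot: [0.607, 0.794, 0.009, -0.001]
contact_force: [-0.4, -0.1, -0.7]
opening: 0.503
```

```bash
python3 -c "
from mv import *
to([*W(.5245,.19),.27],YAW)"
```

```text
clk 20.70 pos [0.5446 0.0784 0.2782] s,t 0.5457 -0.0702 q7 0.28 F [-0.36 -0.05 -0.66] M [-0.059  0.015 -0.035] op 0.503
d [10.4  -0.91  0.44] r [ 0.09 -0.08 -0.04]
```

>>> servo_tool(
  rows=[
    [[1, 0, 0], [0, 0, 0], 0],
    [[2.5, -0.2, 0], [0, 0, 0], 0],
    [[4, -0.4, 0], [0, 0, 0], 0],
    [[5.5, -0.5, 0], [0, 0, 0], 0],
    [[7, -0.7, 0], [0, 0, 0], 0],
    [[8.5, -0.9, 0], [0, 0, 0], 0],
    [[9.5, -0.9, 0], [0, 0, 0], 0],
    [[10, -0.9, 0], [0, 0, 0], 0],
    [[10, -0.9, 0], [0, 0, 0], 0],
  ],
)

```text
clock: 21.82
position: [0.4571, 0.314, 0.2805]
ee_rot: [0.607, 0.795, 0.008, -0.001]
contact_force: [0.2, -0.4, 0.0]
opening: 0.501
```

```bash
sed -i 's/z>.135/z>.128/' look.py; python3 look.py 5
```

```text
top wing n 40 s 0.5427445102730847 0.5377908285785811 0.548157394459373 t -0.06856059227699407 -0.08494925538502356 -0.051580203917095196 z top [0.14974729 0.15473026]
wing dir deg 88.58775738150811
cover z 0.53 199 0.11336543724031788
cover z 0.57 197 0.11374549735232593
cover z 0.6 196 0.11353691806578844
cover z 0.65 195 0.11360333947552116
cover z 0.69 191 0.11347257199242802
side wing n 45 s 0.541429241313743 0.535679201135857 0.5490242719522717 t -0.07216667604047833 -0.08951771606512776 -0.04955762906197657 z top [0.14066165 0.15077029]
```

View pics/top5.png

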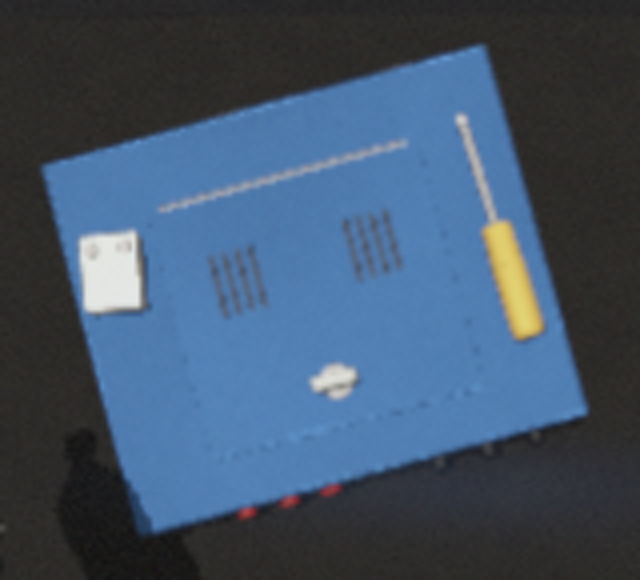

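View pics/side5.png

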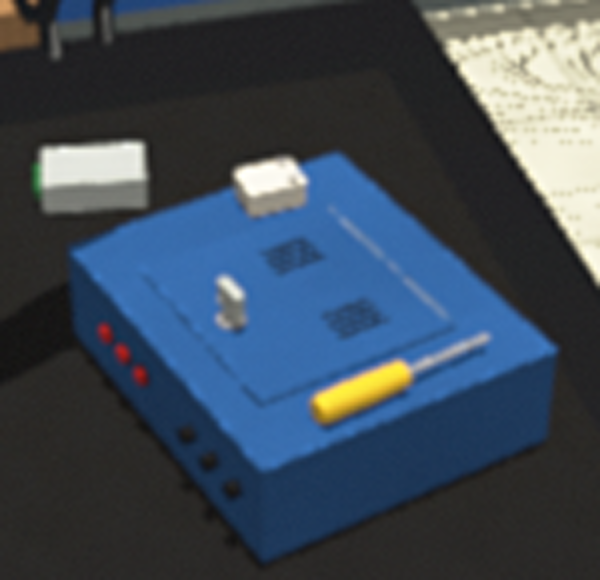

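In the top view the wing at (335,380) is parallel to the hinge. Its top is at z≈0.150, about 13 mm lower than at the start. The cover is flat and nothing else has moved, so I'll hand the job in.

```bash
python3 -c "
from workcell import arm
print(arm.sign_off())"
```

```text
the job is handed in; nothing more can be done
None
```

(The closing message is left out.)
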